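# Lift the red sweet with the serving tongs

## Task

A guest is at the door: grip the sprung serving tongs lying on their terracotta rest, close their blue pads on the red boiled sweet on the turntable tray, and lift it about 10 cm clear of the tray. Touch the sweets only with the tongs, and leave the other sweets and everything else on the console where they are. Finish still holding the sweet up in the squeezed tongs, steady in the air, with nothing else supporting it.

Things in the scene. Friction and masses are not known exactly. Their poses are not given: they have to be found in the camera images.
- tongs: Sprung steel tongs, 183 mm long, 105 g, lying level on the rest, arms side by side (they close sideways, along y). Origin: midway between the arm hinges at the arms' mid height, 48 mm above the table at the start. x to the tips, y to the left arm, z up. Hinge block 40 mm wide, x -18 to 6 mm. Arms: upright bands 16 mm tall (z -8 to 8 mm), 3 mm thick, to x = 165 mm.
- tongs_grip (a point): Where to grip the tongs, fingers outside both arms, from above: 75 mm ahead of the tongs' origin, midway between the arms at mid height. Black grip plates (50 mm long, 16 mm tall) lie on the arms' outsides here, 53 mm apart over the outsides when open, 40 mm with the arms parallel. Axes as the tongs'.
- tongs_tip (a point): Midpoint between the two blue pads, 150 mm ahead of the tongs' origin and 14 mm below it. Axes as the tongs'.
- pad_left: Blue pad inside the tip of the left arm, 32 mm long, 5 mm thick, spanning 24 mm below to 4 mm above the mid height of the arms. Origin: inside the pad, 14 mm below the arms' mid height, 150 mm from the hinge. The gap between the two pads is about 53 mm with the tongs open and 28 mm with the arms parallel.
- pad_right: The same on the right arm.
- tongs_left (a joint): Left arm, rad: 0 = open (splayed 0.085 outwards), 0.085 = parallel, grows as squeezed, stop at 0.16; about 0.09 on the sweet. Each 0.01 narrows the pad gap by 3 mm and the width at the grip plates by 1.5 mm. A spring (1.2 N m/rad) presses out on each grip plate with 4 N when open, 5.5 N on the sweet, so half-squeezed tongs stay in the fingers.
- tongs_right (a joint): The same for the right arm; both arms always move together.
- rest: Terracotta tongs rest, fixed: plate 190 x 70 x 8 mm with two cross walls, tops 40 mm above the table: one under the hinge block (16 mm thick, 76 mm behind the origin), one under the arms (14 mm thick, 90 mm wide, 43 mm ahead). Between them, at the grip plates, is open space down to the plate. Origin: centre of the underside, x to the tongs' tips.
- tray: Round wooden turntable tray (does not turn here), 280 mm in diameter, flat rimless top 30 mm above the table. Origin: centre of its underside. The sweets stand at tray positions (-50, 0), (-10, 80) and (-10, -80) mm, so that tongs pointing along the tray's x from its -x side reach any of them with the others well to the side.
- sweet_red: Red hard boiled sweet, an upright drum 26 mm in diameter and 26 mm tall, about 13 to 25 g, standing on the tray. Origin: centre of its underside, z up. The one to lift; which of the three places it has varies.
- sweet_yellow: Yellow hard boiled sweet, an upright drum 26 mm in diameter and 26 mm tall, about 13 to 25 g, standing on the tray. Origin: centre of its underside, z up.
- sweet_green: Green hard boiled sweet, an upright drum 26 mm in diameter and 26 mm tall, about 13 to 25 g, standing on the tray. Origin: centre of its underside, z up.
- vase: Empty green glass bud vase, 62 mm across, 150 mm tall, loose. Origin: centre of its underside.
- cup: Orange silicone cup, 76 mm across, 80 mm tall, loose. Origin: centre of its underside.
- key: White plastic mailbox key, 66 mm long, 6 mm thick, lying loose. Origin: on the table, near its middle.
- opener: Steel bottle opener, 122 mm long, 36 mm wide, 5 mm thick, lying loose. Origin: on the table, near its middle.

How it is judged:
By the outcome, as a careful person would: the job done as asked, in the order asked, and still so for the second after the job is handed in, while the arm keeps its last pose, push and grip.
It also fails if it takes over 51 s, if anything falls off the work surface, if the arm or the gripper's body presses on something with over 40 N, if the wrist force passes 120 N, or if a joint passes its speed limit or range.

## Robot

A 7-joint arm with a two-finger parallel gripper is mounted at the origin on the work surface. World frame = base frame: x ahead of the robot, y to its left, z up, the work surface at z = 0. Lengths are in m, angles in rad, forces in N, time in s.
With the tool pointing down it reaches from about 0.425 to 0.975 m from the base axis. Payload 16.7 kg.
Tool frame: the origin (TCP) lies on the centre line of the jaws, within the pads' length; the fingertips stand 14 mm ahead of it and the grasp point (between the pads) lies 5 mm behind it; z points along the fingers, y is the line along which they close (so a half turn about z gives the same grasp; the last joint's range is limited). The gripper opens to 85 mm and grips with 20 to 120 N. Pads are 22 mm wide; open, the fingers measure 114 mm over their backs; the gripper's body (76 mm by 85 mm) begins 54 mm behind the grasp point. The pads swing forward as they close: fully open they stand 13 mm farther back than shut.
Start: joints at [-1.438, 0.426, 0.074, 1.606, -0.034, 1.111, -0.067], TCP at [0.188, 0.648, 0.245] pointing down, gripper open.
Joint ranges: [-2.85, 2.85], [-0.5, 2.14], [-1.23, 1.37], [0.21, 2.46], [-1.02, 4.16], [0.16, 2.05], [-2.73, 2.73]. Speed limits (rad/s): [1.89, 1.89, 2.39, 2.39, 3.01, 3.01, 3.01].

## Interface

Orientations are given as a unit quaternion [w, x, y, z].
In Python, from station import env gives the robot as it stands. The module is installed in compiled form; this text tells all that it offers.
- The arm moves only by the tool carry_out, never from a script. Its argument "deltas" is a list of rows, each an object of numbers: "tx", "ty", "tz": the shift along the tool's x, y, z in units of 20 cm (1.0 is 20 cm); "spin": the turn about the tool's z in units of 180 degrees (1.0 is 180 degrees); "fingers": the closure, from 0 (fully open) to 1 (shut). A call has 1 to 20 rows; each row shifts and turns the commanded pose from where the row before left it, along the tool's axes as they then stand; what a row does not reach is not made up. A row lasts 1/10 s, in which the tool goes at most 50 mm and 8.59 degrees, less where a joint would pass 70% of its speed; a pose out of reach is approached as far as the arm can. A call with a number of a shift or a turn outside -1 to 1 is refused whole. A call with a gripper value outside its range is refused whole. The fingers move at their own pace and stop on an object; "newtons" is the grip in N (left out, the last holds). Time passes only in rows, so rows that do not move let the fingers close. It gives the time, the measured TCP pose, the force, the opening and the grip force at its end, in the units of the state.
- env.sense(): the state, without advancing time (a new reading comes with each control period).
- env.snapshot(name): name is "scene" or "top"; returns (picture, depth): 420x560x3 uint8, red, green, blue; 420x560 float32, m along the optical axis (not along the pixel's ray), 0 where there is no reading.
- env.camera_params(name): a dict with "vertical_fov" (degrees; the focal length in pixels is half the picture's height over the tangent of half this angle, whatever the lens; pixels are square), "cx", "cy" (the principal point, pixels), "R" (3x3) and "t" (3): a world point X has camera coordinates R X + t. Camera axes: x right, y down, z forward; pixel columns grow to the right and rows downward; lengths in m; the calibration is good to about 2 mm. A picture is of the moment at which its call begins. camera_params takes no time and is no camera call.
- env.sign_off(): hands the job in; it is judged then, once.
The state is a dict: "time_s": time; "qpos": joint angles; "dq": joint speeds; "joint_torque": joint torques, N m; "ee_pos": TCP position; "eef_rot": TCP orientation; "ft_force": force on the tool from outside, world axes, zero at the start; "moment": the same for the moment, N m; "opening": opening from 0.0 (shut) to 1.0 (fully open); "gripper_force": force on a finger pad.
Only numpy, scipy, OpenCV 4.12 (cv2) and the standard library are available. Lean on these libraries where they do the work, as an engineer would, in place of code of your own. Each camera call takes 0.05 s, during which the arm holds its last target. There are 200 camera calls.

## Working session

There is one attempt and no reset: what is moved stays moved. The work goes in short steps, Python scripts to look and compute and a tool call to move; the robot and the scene stay as the last step left them, time stands still between calls to the robot, and variables do not carry over. Pictures are saved under pics/ and viewed, at most 10 in all, crops included, and the job is handed in when it is done.

Besides the shell and the picture viewer there is one more tool, called by a JSON object that holds its "name" and its "arguments", one argument or row to a line. carry_out: Moves the arm, as the interface text tells. Its arguments: {"type":"object","properties":{"deltas":{"type":"array","items":{"type":"object","properties":{"tx":{"type":"number","minimum":-1,"maximum":1},"ty":{"type":"number","minimum":-1,"maximum":1},"tz":{"type":"number","minimum":-1,"maximum":1},"spin":{"type":"number","minimum":-1,"maximum":1},"fingers":{"type":"number"}}}},"newtons":{"type":"number"}},"required":["deltas"]}

```bash
mkdir -p pics; cat > h.py <<'E'
import numpy as np, cv2
from station import env
def save(n,f):
    im,d=env.snapshot(n); cv2.imwrite('pics/'+f,im[:,:,::-1]); np.save('pics/'+n+'_d.npy',d); return im,d
def K(n):
    p=env.camera_params(n); return p,210/np.tan(np.radians(p['vertical_fov'])/2)
def ray(n,u,v):
    p,f=K(n); R=np.array(p['R']);t=np.array(p['t'])
    return -R.T@t, R.T@np.array([(u-p['cx'])/f,(v-p['cy'])/f,1])
def plane(n,u,v,z):
    o,d=ray(n,u,v); return o+d*(z-o[2])/d[2]
def pts(n,d):
    p,f=K(n); v,u=np.mgrid[:420,:560]
    c=np.stack([(u-p['cx'])/f*d,(v-p['cy'])/f*d,d],-1)
    return (c-np.array(p['t']))@np.array(p['R'])
E
python3 - <<'E'
from h import *
for n in('scene','top'):
    save(n,n+'0.png'); print(n,env.camera_params(n))
print(env.sense())
E
```

```text
scene {'vertical_fov': 48.797293096723266, 'cx': 284.21089972957054, 'cy': 209.36672991721065, 'R': array([[-0.66000534,  0.75113213,  0.01390936],
       [ 0.54260601,  0.48941917, -0.68267679],
       [-0.51958797, -0.44302302, -0.73058808]]), 't': array([ 0.35136962, -0.24643034,  1.49470558])}
top {'vertical_fov': 45.79973835494461, 'cx': 276.2729016441543, 'cy': 209.0852350316615, 'R': array([[ 0.02260113, -0.99969148, -0.01030242],
       [-0.97989968, -0.02010828, -0.19847485],
       [ 0.19820645,  0.0145811 , -0.98005183]]), 't': array([-6.62738381e-04,  5.63807278e-01,  1.33426842e+00])}
{'time_s': 0.1, 'qpos': array([-1.43754013,  0.42663971,  0.07383496,  1.60656037, -0.03411263,
        1.11080503, -0.06707711]), 'dq': array([-1.32501599e-05, -2.72272643e-03,  1.91313283e-03, -9.45224938e-04,
       -1.67489064e-03, -3.61837532e-05, -4.85767722e-04]), 'joint_torque': array([ 8.76205915e-03, -9.51534677e+01,  3.77164498e+00, -4.64402890e+01,
        1.96384499e-02,  6.55472468e-03, -2.35236121e-05]), 'ee_pos': array([0.18823646, 0.64784378, 0.24469225]), 'eef_rot': array([-5.14246632e-05,  1.40906812e-01,  9.90022695e-01, -5.74716431e-04]), 'ft_force': array([ 0.30927428, -0.01607237, -0.22097662]), 'moment': array([0.0122784 , 0.01763067, 0.02713073]), 'gripper_force': 0.0, 'opening': 0.9997805952153394}
```

View pics/scene0.png

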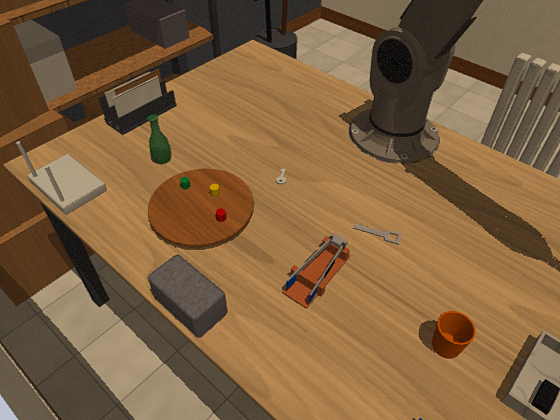

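View pics/top0.png

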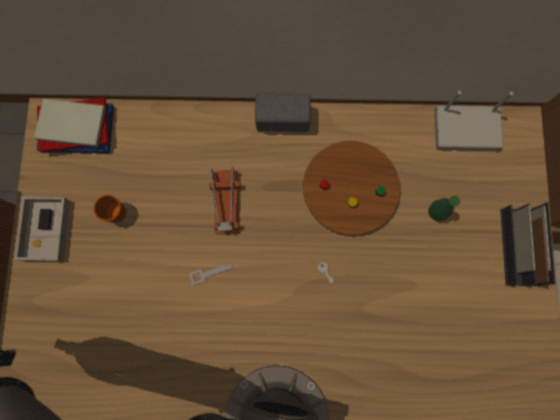

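The scene view shows the tongs at about (318,268) with blue tips at (292,280) and (310,294), and the red sweet at (221,215). The top view shows the tongs at about (226,200), hinge end at the bottom, red at (324,184), yellow at (353,202) and green at (380,191).

```bash
cat >> h.py <<'E'
def masks(im):
    h=cv2.cvtColor(im,cv2.COLOR_RGB2HSV)
    r=lambda a,b,s=120,v=40: cv2.inRange(h,(a,s,v),(b,255,255))
    return dict(red=r(0,4,200,60)|r(175,179,200,60),yellow=r(22,33,180,90),green=r(55,85,120,30),blue=r(100,125,130,30))
def blobs(n,im,lo=4):
    out={}
    for k,m in masks(im).items():
        c,l,s,ce=cv2.connectedComponentsWithStats(m)
        out[k]=[(s[i,4],ce[i].round(1),s[i,:4]) for i in range(1,c) if s[i,4]>=lo]
    return out
def tri(a,b):
    (o1,d1),(o2,d2)=ray('scene',*a),ray('top',*b)
    d1=d1/np.linalg.norm(d1);d2=d2/np.linalg.norm(d2)
    t=np.linalg.lstsq(np.stack([d1,-d2],1),o2-o1,rcond=None)[0]
    p,q=o1+t[0]*d1,o2+t[1]*d2
    return (p+q)/2,np.linalg.norm(p-q)
E
python3 - <<'E'
from h import *
np.set_printoptions(precision=4,suppress=True)
T=[]
for n,(x0,y0,x1,y1) in dict(scene=(270,220,360,310),top=(195,155,255,245)).items():
    im=cv2.imread(f'pics/{n}0.png')[:,:,::-1]; d=np.load(f'pics/{n}_d.npy')
    P=pts(n,d)
    for k,v in blobs(n,im).items():
        for a,c,b in v: print(n,k,a,c,b,P[int(round(c[1])),int(round(c[0]))])
    T.append(cv2.resize(im[y0:y1,x0:x1],None,fx=6,fy=6,interpolation=cv2.INTER_CUBIC)[:540])
    # tray points by height
    h=(P[...,2]>.025)&(P[...,2]<.034)&(d>0)
    c,l,s,ce=cv2.connectedComponentsWithStats(h.astype(np.uint8))
    i=1+s[1:,4].argmax(); q=P[l==i]; ct=cv2.findContours((l==i).astype(np.uint8),0,1)[0]
    ct=max(ct,key=len)[:,0]; e=np.array([plane(n,u,v,.03)[:2] for u,v in ct],np.float32)
    print('tray',s[i,4],np.median(q,0),cv2.minEnclosingCircle(e),cv2.fitEllipse(e))
    # tongs points
    sub=P[y0:y1,x0:x1]; w=(sub[...,2]>.046)&(sub[...,2]<.066); print('tongs z',np.percentile(sub[w][:,2],[10,50,90]),w.sum())
    c,ax=cv2.PCACompute(sub[w][:,:2].astype(np.float32),None); print(c,ax,sub[w].min(0),sub[w].max(0))
cv2.imwrite('pics/crop0.png',np.hstack(T)[:,:,::-1][:, :])
print(np.hstack(T).shape)
E
```

```text
scene red 105 [220.5 214.5] [216 209  10  13] [ 0.6488 -0.1143  0.0556]
scene yellow 80 [214.3 189.1] [210 184   9  12] [ 0.5969 -0.1926  0.0547]
scene green 35 [151.7 116.9] [148 115   9   6] [ 0.5765 -0.4535  0.1485]
scene green 6 [151.8 132.5] [151 130   2   6] [ 0.5866 -0.4552  0.1014]
scene green 4 [160.5 133. ] [160 132   2   3] [ 0.5707 -0.4407  0.0963]
scene green 102 [157.8 153.3] [150 147  20  16] [ 0.5997 -0.4271  0.048 ]
scene green 16 [168.1 156.9] [166 153   4   9] [ 0.5737 -0.4215  0.0197]
scene green 4 [163.5 161.2] [163 160   2   3] [ 0.5887 -0.4233  0.0127]
scene green 92 [184.5 182.5] [180 177  10  12] [ 0.6326 -0.2722  0.0547]
scene blue 64 [291.1 280.9] [287 274  10  15] [0.6756 0.1455 0.0428]
scene blue 37 [311.8 295.2] [309 288   8  15] [0.675  0.2058 0.0472]
scene blue 4 [420.  418.8] [419 418   3   2] [0.7389 0.5179 0.0253]
tray 5981 [ 0.6561 -0.1895  0.0292] ((0.6430075168609619, -0.197099968791008), 0.14097960293293) ((0.6426335573196411, -0.197402223944664), (0.27564743161201477, 0.2762737572193146), 157.0155792236328)
tongs z [0.0478 0.0539 0.0568] 485
[[
[... 433 characters left out ...]
p yellow 66 [352.  201.8] [348 198   9   9] [ 0.589  -0.2006  0.0531]
top green 51 [380.2 190.5] [377 187   8   8] [ 0.624  -0.2786  0.0584]
top blue 45 [109.7 110.4] [108 105   5  13] [0.8622 0.5163 0.0255]
top blue 7 [109.6 120.7] [109 119   2   4] [0.829  0.5147 0.0213]
top blue 140 [ 93.2 149.3] [ 70 145  39   7] [0.7401 0.5565 0.0234]
tray 5885 [ 0.6368 -0.202   0.0302] ((0.6389380693435669, -0.20212680101394653), 0.13971954584121704) ((0.6386975049972534, -0.20189838111400604), (0.27416202425956726, 0.2752969563007355), 71.639404296875)
tongs z [0.0507 0.0563 0.0597] 319
[[0.5668 0.1594]] [[ 0.9941  0.1088]
 [-0.1088  0.9941]] [0.4989 0.1194 0.0461] [0.6828 0.203  0.0639]
(540, 900, 3)
```

```bash
python3 - <<'E'
import cv2
im=cv2.imread('pics/crop0.png'); cv2.imwrite('pics/crop0s.png',cv2.resize(im,(800,480)))
E
```

```text
(no output)
```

View pics/crop0s.png

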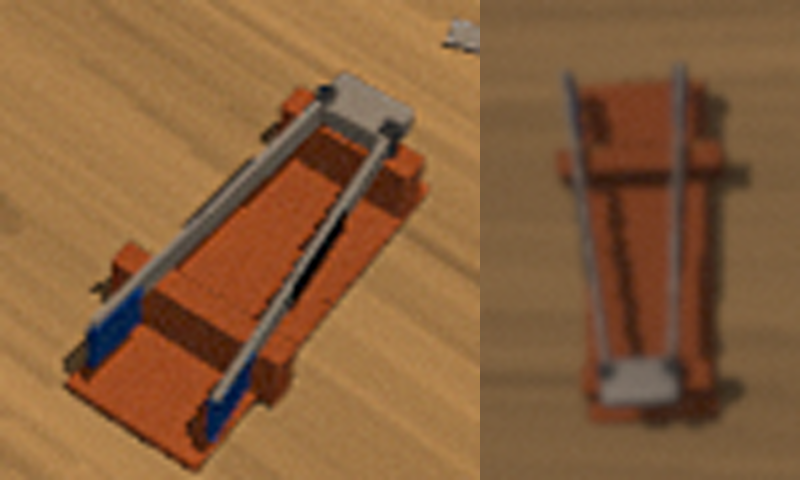

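The crop shows the tongs clearly. In the top half the hinge pins are at (605,368) and (672,366), with arm tips at (570,75) and (680,67). In the scene half the pins are at (393,130) and (327,93), with tips at (213,400) and (92,322).

```bash
python3 - <<'E'
from h import *
np.set_printoptions(precision=4,suppress=True)
k=16/3
S=lambda x,y:(270+x/k-.4,220+y/k-.4)
T=lambda x,y:(195+(x-480)/k-.4,155+y/k-.4)
Q={}
for n,a,b in [('pinL',(393,130),(605,368)),('pinR',(327,93),(672,366)),('tipL',(213,400),(570,75)),('tipR',(92,322),(680,67))]:
    Q[n],r=tri(S(*a),T(*b)); print(n,Q[n],r, plane('scene',*S(*a),.056)[:2],plane('top',*T(*b),.056)[:2])
h=(Q['pinL']+Q['pinR'])/2; t=(Q['tipL']+Q['tipR'])/2; v=(t-h)[:2]
yaw=np.arctan2(v[1],v[0]); print('yaw',yaw,'len',np.hypot(*v)); u=v/np.hypot(*v)
print('grip',h[:2]+.075*u, t[:2]-.090*u)
for n,a,b in [('red',(220.5,214.5),(324,183.9)),('yellow',(214.3,189.1),(352,201.8)),('green',(184.5,182.5),(380.2,190.5))]: print(n,*tri(a,b))
w,x,y,z=env.sense()['eef_rot']
from scipy.spatial.transform import Rotation as R
print(R.from_quat([x,y,z,w]).as_matrix())
E
```

```text
pinL [0.5188 0.1739 0.0549] 0.002196032233342827 [0.519  0.1752] [0.5192 0.1728]
pinR [0.5209 0.1387 0.0543] 0.0015965572057661873 [0.5217 0.1401] [0.521  0.1378]
tipL [0.6791 0.2008 0.0485] 0.002035647005397315 [0.6825 0.2043] [0.6775 0.1988]
tipR [0.6844 0.1406 0.0516] 0.00010481339026847707 [0.6867 0.1424] [0.6831 0.1401]
yaw 0.08880097556344568 len 0.16250334216032833
grip [0.5946 0.1629] [0.5921 0.1627]
red [ 0.6421 -0.1222  0.0427] 0.001373101526186144
yellow [ 0.5908 -0.201   0.0446] 0.002080120175893029
green [ 0.626  -0.2818  0.0422] 0.001528119678133967
[[-0.9603  0.279  -0.0003]
 [ 0.279   0.9603 -0.0011]
 [-0.0001 -0.0012 -1.    ]]
```

{"name": "carry_out", "arguments": {
  "deltas": [
    {"spin": -0.0296, "fingers": 0},
    {"spin": -0.0296},
    {"spin": -0.0296},
    {"spin": -0.0296},
    {"tx": -0.113, "ty": -0.162},
    {"tx": -0.113, "ty": -0.162},
    {"tx": -0.113, "ty": -0.162},
    {"tx": -0.113, "ty": -0.162},
    {"tx": -0.113, "ty": -0.162},
    {"tx": -0.113, "ty": -0.162},
    {"tx": -0.113, "ty": -0.162},
    {"tx": -0.113, "ty": -0.162},
    {"tx": -0.113, "ty": -0.162},
    {"tx": -0.113, "ty": -0.162},
    {"tx": -0.113, "ty": -0.162},
    {"tx": -0.113, "ty": -0.162},
    {"tx": -0.113, "ty": -0.162},
    {"tx": -0.113, "ty": -0.162},
    {"tx": -0.113, "ty": -0.162},
    {"tx": -0.113, "ty": -0.162}
  ],
  "newtons": 20
}}

```text
invalid input
```

{"name": "carry_out", "arguments": {
  "deltas": [
    {"tx": 0, "ty": 0, "tz": 0, "spin": -0.0296, "fingers": 0}
  ],
  "newtons": 20
}}

```text
time_s: 0.2
ee_pos: [0.1882, 0.6479, 0.2448]
eef_rot: [-0.0, 0.095, 0.996, -0.001]
ft_force: [-0.5, 0.3, -0.1]
opening: 1.001
gripper_force: 0.0
```

{"name": "carry_out", "arguments": {
  "deltas": [
    {"tx": 0, "ty": 0, "tz": 0, "spin": -0.0296, "fingers": 0},
    {"tx": 0, "ty": 0, "tz": 0, "spin": -0.0296, "fingers": 0},
    {"tx": 0, "ty": 0, "tz": 0, "spin": -0.0296, "fingers": 0},
    {"tx": -0.113, "ty": -0.162, "tz": 0, "spin": 0, "fingers": 0},
    {"tx": -0.113, "ty": -0.162, "tz": 0, "spin": 0, "fingers": 0},
    {"tx": -0.113, "ty": -0.162, "tz": 0, "spin": 0, "fingers": 0},
    {"tx": -0.113, "ty": -0.162, "tz": 0, "spin": 0, "fingers": 0},
    {"tx": -0.113, "ty": -0.162, "tz": 0, "spin": 0, "fingers": 0},
    {"tx": -0.113, "ty": -0.162, "tz": 0, "spin": 0, "fingers": 0},
    {"tx": -0.113, "ty": -0.162, "tz": 0, "spin": 0, "fingers": 0},
    {"tx": -0.113, "ty": -0.162, "tz": 0, "spin": 0, "fingers": 0},
    {"tx": -0.113, "ty": -0.162, "tz": 0, "spin": 0, "fingers": 0},
    {"tx": -0.113, "ty": -0.162, "tz": 0, "spin": 0, "fingers": 0},
    {"tx": -0.113, "ty": -0.162, "tz": 0, "spin": 0, "fingers": 0},
    {"tx": -0.113, "ty": -0.162, "tz": 0, "spin": 0, "fingers": 0},
    {"tx": -0.113, "ty": -0.162, "tz": 0, "spin": 0, "fingers": 0},
    {"tx": -0.113, "ty": -0.162, "tz": 0, "spin": 0, "fingers": 0},
    {"tx": -0.113, "ty": -0.162, "tz": 0, "spin": 0, "fingers": 0},
    {"tx": -0.113, "ty": -0.162, "tz": 0, "spin": 0, "fingers": 0}
  ],
  "newtons": 20
}}

```text
time_s: 2.1
ee_pos: [0.5954, 0.1626, 0.2451]
eef_rot: [-0.0, -0.045, 0.999, -0.0]
ft_force: [0.8, 0.8, 0.5]
opening: 1.0
gripper_force: 0.0
```

{"name": "carry_out", "arguments": {
  "deltas": [
    {"tx": 0, "ty": 0, "tz": 0.1, "spin": 0, "fingers": 0},
    {"tx": 0, "ty": 0, "tz": 0.1, "spin": 0, "fingers": 0},
    {"tx": 0, "ty": 0, "tz": 0.1, "spin": 0, "fingers": 0},
    {"tx": 0, "ty": 0, "tz": 0.1, "spin": 0, "fingers": 0},
    {"tx": 0, "ty": 0, "tz": 0.1, "spin": 0, "fingers": 0},
    {"tx": 0, "ty": 0, "tz": 0.1, "spin": 0, "fingers": 0},
    {"tx": 0, "ty": 0, "tz": 0.1, "spin": 0, "fingers": 0},
    {"tx": 0, "ty": 0, "tz": 0.05, "spin": 0, "fingers": 0},
    {"tx": 0, "ty": 0, "tz": 0.05, "spin": 0, "fingers": 0},
    {"tx": 0, "ty": 0, "tz": 0.05, "spin": 0, "fingers": 0},
    {"tx": 0, "ty": 0, "tz": 0, "spin": 0, "fingers": 0}
  ],
  "newtons": 20
}}

```text
time_s: 3.2
ee_pos: [0.5942, 0.1639, 0.0743]
eef_rot: [-0.001, -0.045, 0.999, -0.0]
ft_force: [0.7, -0.9, 0.1]
opening: 0.998
gripper_force: 0.0
```

```bash
python3 - <<'E'
from h import *
im,_=save('scene','s1.png'); jm,_=save('top','t1.png')
a=cv2.resize(im[190:320,250:380],(390,390),interpolation=2);b=cv2.resize(jm[140:270,160:290],(390,390),interpolation=2)
cv2.imwrite('pics/c1.png',np.hstack([a,b])[:,:,::-1])
E
```

```text
(no output)
```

View pics/c1.png

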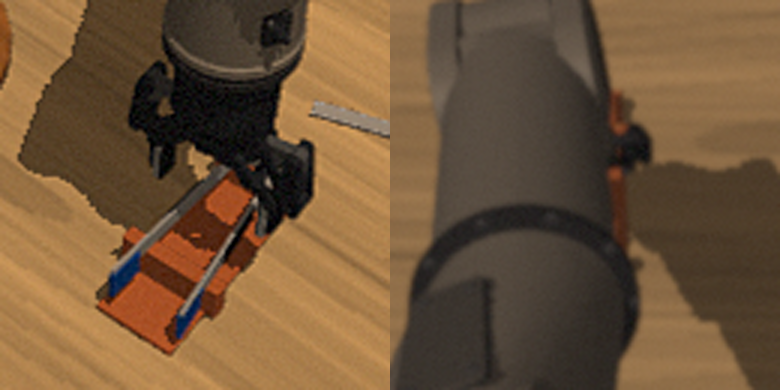

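The scene half shows the two fingers straddling the arms above the grip plates, with tips at crop (165,165) and (268,215). They look about centred, so I'll continue down.

{"name": "carry_out", "arguments": {
  "deltas": [
    {"tx": 0, "ty": 0, "tz": 0.03, "spin": 0, "fingers": 0},
    {"tx": 0, "ty": 0, "tz": 0.03, "spin": 0, "fingers": 0},
    {"tx": 0, "ty": 0, "tz": 0.03, "spin": 0, "fingers": 0},
    {"tx": 0, "ty": 0, "tz": 0.03, "spin": 0, "fingers": 0},
    {"tx": 0, "ty": 0, "tz": 0.03, "spin": 0, "fingers": 0},
    {"tx": 0, "ty": 0, "tz": 0.02, "spin": 0, "fingers": 0},
    {"tx": 0, "ty": 0, "tz": 0, "spin": 0, "fingers": 0}
  ],
  "newtons": 20
}}

```text
time_s: 4.0
ee_pos: [0.5943, 0.1638, 0.0406]
eef_rot: [-0.001, -0.045, 0.999, -0.0]
ft_force: [0.3, 0.4, -1.1]
opening: 1.004
gripper_force: 0.0
```

{"name": "carry_out", "arguments": {
  "deltas": [
    {"tx": 0, "ty": 0, "tz": 0, "spin": 0, "fingers": 0.3},
    {"tx": 0, "ty": 0, "tz": 0, "spin": 0, "fingers": 0.3},
    {"tx": 0, "ty": 0, "tz": 0, "spin": 0, "fingers": 0.35},
    {"tx": 0, "ty": 0, "tz": 0, "spin": 0, "fingers": 0.38},
    {"tx": 0, "ty": 0, "tz": 0, "spin": 0, "fingers": 0.41},
    {"tx": 0, "ty": 0, "tz": 0, "spin": 0, "fingers": 0.44},
    {"tx": 0, "ty": 0, "tz": 0, "spin": 0, "fingers": 0.45},
    {"tx": 0, "ty": 0, "tz": 0, "spin": 0, "fingers": 0.45},
    {"tx": 0, "ty": 0, "tz": 0, "spin": 0, "fingers": 0.45}
  ],
  "newtons": 20
}}

```text
time_s: 4.9
ee_pos: [0.5953, 0.1642, 0.0423]
eef_rot: [0.001, -0.045, 0.999, 0.0]
ft_force: [-2.4, -0.2, 10.5]
opening: 0.551
gripper_force: 6.7
```

{"name": "carry_out", "arguments": {
  "deltas": [
    {"tx": 0, "ty": 0, "tz": -0.01, "spin": 0, "fingers": 0.45},
    {"tx": 0, "ty": 0, "tz": -0.02, "spin": 0, "fingers": 0.45},
    {"tx": 0, "ty": 0, "tz": -0.03, "spin": 0, "fingers": 0.45},
    {"tx": 0, "ty": 0, "tz": -0.04, "spin": 0, "fingers": 0.45},
    {"tx": 0, "ty": 0, "tz": -0.05, "spin": 0, "fingers": 0.45},
    {"tx": 0, "ty": 0, "tz": -0.05, "spin": 0, "fingers": 0.45},
    {"tx": 0, "ty": 0, "tz": -0.05, "spin": 0, "fingers": 0.45},
    {"tx": 0, "ty": 0, "tz": -0.05, "spin": 0, "fingers": 0.45},
    {"tx": 0, "ty": 0, "tz": -0.03, "spin": 0, "fingers": 0.45},
    {"tx": 0, "ty": 0, "tz": 0, "spin": 0, "fingers": 0.45}
  ],
  "newtons": 20
}}

```text
time_s: 5.9
ee_pos: [0.5951, 0.1641, 0.1084]
eef_rot: [0.001, -0.045, 0.999, 0.0]
ft_force: [-0.6, -0.9, -0.8]
opening: 0.55
gripper_force: 4.1
```

```bash
python3 - <<'E'
from h import *
im,_=save('scene','s2.png'); jm,_=save('top','t2.png')
a=cv2.resize(im[190:320,250:380],(390,390),interpolation=2);b=cv2.resize(jm[140:270,160:290],(390,390),interpolation=2)
cv2.imwrite('pics/c2.png',np.hstack([a,b])[:,:,::-1])
E
```

```text
(no output)
```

View pics/c2.png

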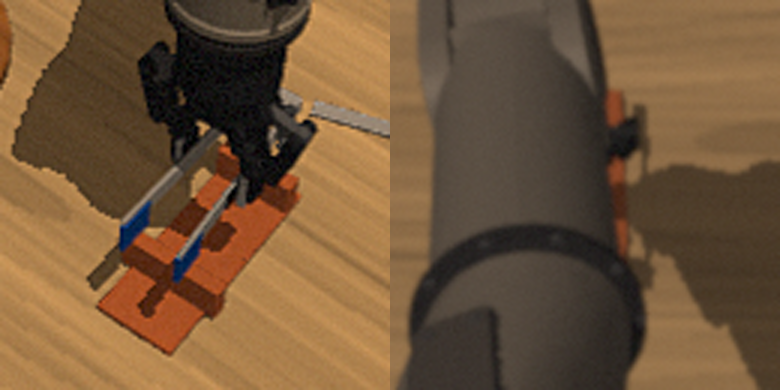

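The scene half shows the tongs lifted clear in the fingers, with the blue pads at crop (135,228) and (186,258). Next I'll measure their pose relative to the tool.

```bash
cat >> h.py <<'E'
def pads(f='s.png'):
    im,d=save('scene',f); P=pts('scene',d); m=masks(im)['blue']
    m[400:]=0
    c,l,s,ce=cv2.connectedComponentsWithStats(m)
    for i in range(1,c):
        if s[i,4]>=12:
            q=P[(l==i)&(d>0)]; q=q[np.abs(q-np.median(q,0)).max(1)<.03]
            print('pad',s[i,4],ce[i].round(1),np.median(q,0),q.min(0),q.max(0))
    return im,d,P
E
python3 - <<'E'
from h import *
np.set_printoptions(precision=4,suppress=True)
im,d,P=pads('s3.png')
# bright steel: arms/hinge above rest
h=cv2.cvtColor(im,cv2.COLOR_RGB2HSV)
g=(h[...,1]<60)&(h[...,2]>90)&(P[...,2]>.08)&(P[...,2]<.16)&(P[...,0]>.45)&(P[...,0]<.72)&(P[...,1]>.1)&(P[...,1]<.22)
for lo in np.arange(.46,.72,.02):
    q=P[g&(P[...,0]>lo)&(P[...,0]<=lo+.02)]
    if len(q): print(round(lo,2),len(q),q[:,1:].min(0),q[:,1:].max(0))
print(env.sense()['ee_pos'])
E
```

```text
pad 66 [294.2 265.5] [0.6765 0.152  0.1069] [0.6587 0.1488 0.0924] [0.688  0.1543 0.1188]
pad 47 [311.4 276.8] [0.6748 0.1979 0.1072] [0.6564 0.1957 0.0925] [0.6837 0.2009 0.1173]
0.5 15 [0.1592 0.1152] [0.1738 0.1201]
0.54 2 [0.1791 0.1102] [0.1799 0.1203]
0.6 8 [0.1472 0.111 ] [0.1894 0.1215]
0.62 27 [0.1458 0.1108] [0.1928 0.1236]
0.64 15 [0.1466 0.1123] [0.1962 0.1234]
0.66 15 [0.1494 0.1172] [0.1995 0.1233]
0.68 2 [0.1531 0.1209] [0.197  0.1229]
[0.5944 0.164  0.107 ]
```

```bash
python3 - <<'E'
from h import *
np.set_printoptions(precision=4,suppress=True)
im=cv2.imread('pics/s3.png')[:,:,::-1]; d=np.load('pics/scene_d.npy'); P=pts('scene',d); m=masks(im)
C={}
for k in('red','yellow','green'):
    q=P[(m[k]>0)&(d>0)&(P[...,2]<.07)&(P[...,1]>-.35)&(P[...,0]<.75)]; t=q[q[:,2]>.052]
    r=cv2.minEnclosingCircle(t[:,:2].astype(np.float32)); C[k]=np.array(r[0])
    print(k,len(q),len(t),(t.min(0)+t.max(0))/2,r,q[:,2].min(),q[:,2].max())
v=C['red']-C['green']; print('tray yaw',np.arctan2(-v[0],v[1]))
w=(C['red']+C['green'])/2-C['yellow']; print(w,np.arctan2(w[1],w[0]))
w,x,y,z=env.sense()['eef_rot']
from scipy.spatial.transform import Rotation as R
print(R.from_quat([x,y,z,w]).as_matrix())
E
```

```text
red 108 55 [ 0.6426 -0.12    0.0553] ((0.6418073177337646, -0.120022714138031), 0.013135852292180061) 0.026591601001226064 0.05867240140326859
yellow 89 46 [ 0.5917 -0.1976  0.0555] ((0.5905969142913818, -0.19784793257713318), 0.013631301000714302) 0.03173197897539615 0.05891689189906827
green 91 49 [ 0.6283 -0.2778  0.0554] ((0.6268304586410522, -0.2778837978839874), 0.013111520558595657) 0.033155590381304105 0.05875753166540116
tray yaw -0.0945905364419847
[ 0.0437 -0.0011] -0.025275346679852262
[[-0.996  -0.089  -0.0005]
 [-0.089   0.996  -0.0002]
 [ 0.0005 -0.0002 -1.    ]]
```

{"name": "carry_out", "arguments": {
  "deltas": [
    {"tx": 0, "ty": 0, "tz": 0, "spin": 0.0191, "fingers": 0.45},
    {"tx": 0, "ty": 0, "tz": 0, "spin": 0.0191, "fingers": 0.45},
    {"tx": 0, "ty": 0, "tz": 0, "spin": 0.0191, "fingers": 0.45},
    {"tx": 0.005, "ty": -0.04, "tz": 0, "spin": 0, "fingers": 0.45},
    {"tx": 0.005, "ty": -0.07, "tz": 0, "spin": 0, "fingers": 0.45},
    {"tx": 0.005, "ty": -0.11, "tz": 0, "spin": 0, "fingers": 0.45},
    {"tx": 0.005, "ty": -0.11, "tz": 0, "spin": 0, "fingers": 0.45},
    {"tx": 0.005, "ty": -0.11, "tz": 0, "spin": 0, "fingers": 0.45},
    {"tx": 0, "ty": -0.11, "tz": 0, "spin": 0, "fingers": 0.45},
    {"tx": 0, "ty": -0.11, "tz": 0, "spin": 0, "fingers": 0.45},
    {"tx": 0, "ty": -0.11, "tz": 0, "spin": 0, "fingers": 0.45},
    {"tx": 0, "ty": -0.11, "tz": 0, "spin": 0, "fingers": 0.45},
    {"tx": 0, "ty": -0.11, "tz": 0, "spin": 0, "fingers": 0.45},
    {"tx": 0, "ty": -0.11, "tz": 0, "spin": 0, "fingers": 0.45},
    {"tx": 0, "ty": -0.11, "tz": 0, "spin": 0, "fingers": 0.45},
    {"tx": 0, "ty": -0.1, "tz": 0, "spin": 0, "fingers": 0.45},
    {"tx": 0, "ty": -0.05, "tz": 0, "spin": 0, "fingers": 0.45},
    {"tx": 0, "ty": -0.028, "tz": 0, "spin": 0, "fingers": 0.45},
    {"tx": 0, "ty": 0, "tz": 0, "spin": 0, "fingers": 0.45}
  ],
  "newtons": 20
}}

```text
time_s: 7.95
ee_pos: [0.5642, -0.1126, 0.1073]
eef_rot: [-0.0, 0.046, 0.999, -0.0]
ft_force: [0.3, 0.7, -1.5]
opening: 0.551
gripper_force: 4.1
```

```bash
python3 - <<'E'
from h import *
np.set_printoptions(precision=4,suppress=True)
im,d,P=pads('s4.png'); print(env.sense()['ee_pos'],env.sense()['eef_rot'])
m=masks(im)['red']; q=P[(m>0)&(P[...,2]>.05)&(P[...,2]<.065)&(P[...,0]<.75)]; print('red',len(q),q.min(0),q.max(0))
cv2.imwrite('pics/c4.png',cv2.resize(im[130:260,150:300],(690,598),interpolation=2)[:,:,::-1])
E
```

```text
pad 89 [214.7 193.3] [ 0.6384 -0.1379  0.1053] [ 0.6216 -0.1429  0.0895] [ 0.6533 -0.1345  0.1199]
pad 75 [226.5 203.2] [ 0.6421 -0.092   0.1052] [ 0.6267 -0.0972  0.0896] [ 0.6566 -0.0897  0.1191]
[ 0.5644 -0.1117  0.1073] [-0.      0.0452  0.999   0.0001]
red 59 [ 0.6332 -0.1317  0.05  ] [ 0.6549 -0.1066  0.0588]
```

View pics/c4.png

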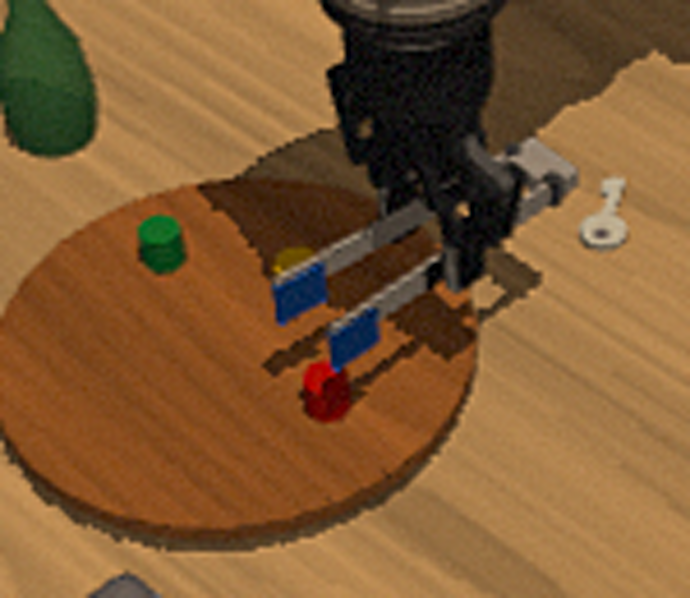

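The picture shows the open pads above the red sweet at crop (325,390), with the pads at (300,293) and (355,338). Their midpoint is within 2 mm of the sweet.

{"name": "carry_out", "arguments": {
  "deltas": [
    {"tx": -0.01, "ty": -0.01, "tz": 0, "spin": 0, "fingers": 0.45},
    {"tx": 0, "ty": 0, "tz": 0.03, "spin": 0, "fingers": 0.45},
    {"tx": 0, "ty": 0, "tz": 0.035, "spin": 0, "fingers": 0.45},
    {"tx": 0, "ty": 0, "tz": 0.035, "spin": 0, "fingers": 0.45},
    {"tx": 0, "ty": 0, "tz": 0.03, "spin": 0, "fingers": 0.45},
    {"tx": 0, "ty": 0, "tz": 0.03, "spin": 0, "fingers": 0.45},
    {"tx": 0, "ty": 0, "tz": 0.03, "spin": 0, "fingers": 0.45},
    {"tx": 0, "ty": 0, "tz": 0.03, "spin": 0, "fingers": 0.45},
    {"tx": 0, "ty": 0, "tz": 0.025, "spin": 0, "fingers": 0.45},
    {"tx": 0, "ty": 0, "tz": 0.02, "spin": 0, "fingers": 0.45},
    {"tx": 0, "ty": 0, "tz": 0, "spin": 0, "fingers": 0.45}
  ],
  "newtons": 20
}}

```text
time_s: 9.1
ee_pos: [0.566, -0.1142, 0.0538]
eef_rot: [-0.0, 0.045, 0.999, -0.0]
ft_force: [0.1, 0.8, -0.6]
opening: 0.549
gripper_force: 4.1
```

```bash
python3 - <<'E'
from h import *
np.set_printoptions(precision=4,suppress=True)
im,d,P=pads('s5.png'); print(env.sense()['ee_pos'],env.sense()['eef_rot'])
m=masks(im)['red']; q=P[(m>0)&(P[...,2]>.05)&(P[...,2]<.065)&(P[...,0]<.75)]; print('red',len(q),q.min(0),q.max(0))
cv2.imwrite('pics/c5.png',cv2.resize(im[170:250,180:280],(700,560),interpolation=2)[:,:,::-1])
E
```

```text
pad 67 [215.2 207.9] [ 0.6435 -0.1396  0.0548] [ 0.6241 -0.1516  0.0284] [ 0.6559 -0.1354  0.0653]
pad 72 [227.2 218.3] [ 0.6444 -0.0936  0.0503] [ 0.6267 -0.098   0.0366] [ 0.6571 -0.0906  0.0641]
[ 0.5662 -0.1143  0.0541] [-0.0002  0.0455  0.999  -0.    ]
red 60 [ 0.633  -0.1319  0.0503] [ 0.6564 -0.1095  0.0591]
```

View pics/c5.png

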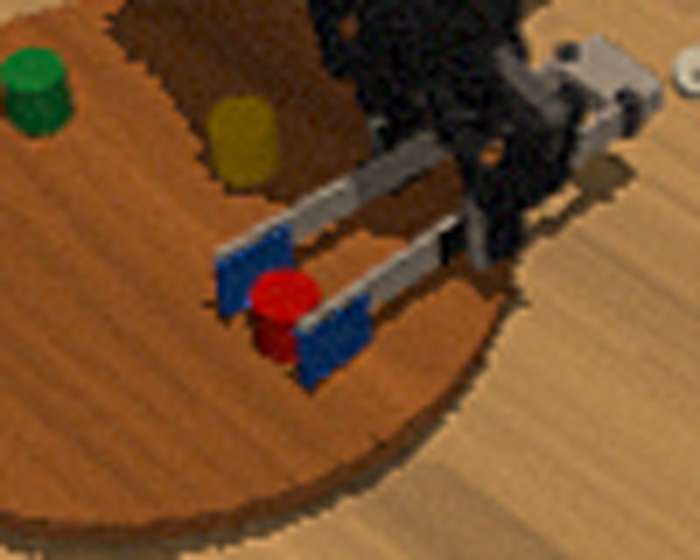

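The red sweet at crop (285,315) stands centred between the pads, so I'll squeeze.

{"name": "carry_out", "arguments": {
  "deltas": [
    {"tx": 0, "ty": 0, "tz": 0, "spin": 0, "fingers": 0.47},
    {"tx": 0, "ty": 0, "tz": 0, "spin": 0, "fingers": 0.49},
    {"tx": 0, "ty": 0, "tz": 0, "spin": 0, "fingers": 0.51},
    {"tx": 0, "ty": 0, "tz": 0, "spin": 0, "fingers": 0.53},
    {"tx": 0, "ty": 0, "tz": 0, "spin": 0, "fingers": 0.55},
    {"tx": 0, "ty": 0, "tz": 0, "spin": 0, "fingers": 0.58},
    {"tx": 0, "ty": 0, "tz": 0, "spin": 0, "fingers": 0.65},
    {"tx": 0, "ty": 0, "tz": 0, "spin": 0, "fingers": 0.8},
    {"tx": 0, "ty": 0, "tz": 0, "spin": 0, "fingers": 0.8},
    {"tx": 0, "ty": 0, "tz": 0, "spin": 0, "fingers": 0.8}
  ],
  "newtons": 30
}}

```text
time_s: 10.15
ee_pos: [0.5663, -0.1142, 0.0543]
eef_rot: [0.0, 0.045, 0.999, 0.0]
ft_force: [-0.6, -0.0, 1.3]
opening: 0.448
gripper_force: 29.9
```

{"name": "carry_out", "arguments": {
  "deltas": [
    {"tx": 0, "ty": 0, "tz": -0.01, "spin": 0, "fingers": 0.8},
    {"tx": 0, "ty": 0, "tz": -0.02, "spin": 0, "fingers": 0.8},
    {"tx": 0, "ty": 0, "tz": -0.04, "spin": 0, "fingers": 0.8},
    {"tx": 0, "ty": 0, "tz": -0.05, "spin": 0, "fingers": 0.8},
    {"tx": 0, "ty": 0, "tz": -0.05, "spin": 0, "fingers": 0.8},
    {"tx": 0, "ty": 0, "tz": -0.05, "spin": 0, "fingers": 0.8},
    {"tx": 0, "ty": 0, "tz": -0.05, "spin": 0, "fingers": 0.8},
    {"tx": 0, "ty": 0, "tz": -0.05, "spin": 0, "fingers": 0.8},
    {"tx": 0, "ty": 0, "tz": -0.05, "spin": 0, "fingers": 0.8},
    {"tx": 0, "ty": 0, "tz": -0.05, "spin": 0, "fingers": 0.8},
    {"tx": 0, "ty": 0, "tz": -0.04, "spin": 0, "fingers": 0.8},
    {"tx": 0, "ty": 0, "tz": -0.03, "spin": 0, "fingers": 0.8},
    {"tx": 0, "ty": 0, "tz": -0.02, "spin": 0, "fingers": 0.8},
    {"tx": 0, "ty": 0, "tz": 0, "spin": 0, "fingers": 0.8},
    {"tx": 0, "ty": 0, "tz": 0, "spin": 0, "fingers": 0.8},
    {"tx": 0, "ty": 0, "tz": 0, "spin": 0, "fingers": 0.8},
    {"tx": 0, "ty": 0, "tz": 0, "spin": 0, "fingers": 0.8},
    {"tx": 0, "ty": 0, "tz": 0, "spin": 0, "fingers": 0.8}
  ],
  "newtons": 30
}}

```text
time_s: 11.95
ee_pos: [0.5662, -0.1142, 0.1561]
eef_rot: [-0.0, 0.045, 0.999, -0.0]
ft_force: [-0.0, -0.7, -1.0]
opening: 0.447
gripper_force: 30.2
```

```bash
python3 - <<'E'
from h import *
np.set_printoptions(precision=4,suppress=True)
im,d,P=pads('s6.png'); print(env.sense()['ee_pos'])
m=masks(im)['red']; q=P[(m>0)&(P[...,2]>.05)&(P[...,0]<.75)]; print('red',len(q),q.min(0),q.max(0))
cv2.imwrite('pics/c6.png',cv2.resize(im[110:260,130:330],(800,600),interpolation=2)[:,:,::-1])
E
```

```text
pad 47 [212.7 180.2] [ 0.6463 -0.132   0.1604] [ 0.6247 -0.1379  0.1402] [ 0.6554 -0.1294  0.1656]
pad 92 [222.1 188. ] [ 0.6433 -0.1014  0.1514] [ 0.6273 -0.1063  0.1369] [ 0.6577 -0.0974  0.1646]
[ 0.5662 -0.1142  0.1561]
red 57 [ 0.6309 -0.1308  0.1339] [ 0.6558 -0.1119  0.1586]
```

View pics/c6.png

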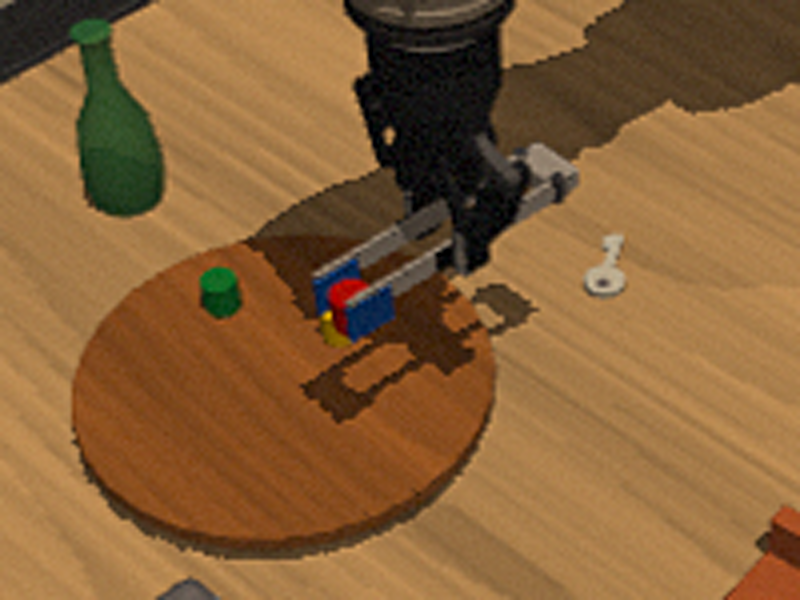

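The red sweet is held between the pads at crop (350,305), about 10 cm above the tray. The yellow and green sweets and the key are where they were.

```bash
python3 -c "
from station import env
print(env.sign_off())"
```

```text
the job is handed in; nothing more can be done
None
```

The red sweet is held in the squeezed tongs about 10 cm above the tray, with the other sweets undisturbed, and the job was handed in at about 12 s (no verdict was returned).

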